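Pack the clog nailing jig

TASK

Push the orange packing plate across the jig's steel bed and under the low green bridge until its front edge is fully home against the brass back stop. Then push the red lug so that the brass bolt slides all the way across behind the plate and locks it in. Only push with the fingers: do not lift or tip the plate, and leave everything else where it is.

Things in the scene. Friction and masses are not known exactly. Their poses are not given: they have to be found in the camera images.
- plate: Orange plastic packing plate, 110 mm long (its x) by 90 mm wide (its y) by 12 mm thick, 80 to 170 g, lying loose and flat on the jig's bed on the open side of the bridge. Origin at the centre of its underside. It starts with its +x end towards the bridge, up to 0.2 rad askew and 20 mm off the middle of the lane.
- jig: Fixed jig: a dark steel bed 8 mm thick on the bench (x -250 to 60, y -170 to 180 mm in its frame) with a green bridge across it. Origin on the bench top below the bridge's middle; x points from the open side through the bridge to the back stop (away from the robot), y left along the bridge, z up. With the plate home its centre is at jig x -20, y 0 and its rear edge at x -75 mm.
- bridge (a point): Middle of the bridge's underside, 24 mm above the bench (16 mm above the bed: 4 mm headroom for the plate), axes as the jig. The bridge spans x -20 to 20 mm, the lane between its feet y -47 to 47 mm. Flared lead-in cheeks 16 mm high from x -18 to -56 mm widen the mouth to about 119 mm. Its green steel and wooden pad reach 74 mm above the bench.
- stop (a point): Middle of the face of the brass back stop behind the bridge, at jig x 35 mm, half way up its 14 mm height above the bed. Axes as the jig. The plate is home when its front edge meets this face.
- bolt (a joint): Travel in m of the brass locking bar, 14 mm wide, 10 high, 2 above the bed, at jig x -94 to -80 mm. 0 = open (end at jig y 80 mm), 0.065 = fully across, at a hard stop (end at y 15 mm, 5 mm behind a plate that is home). Slides towards the jig's -y, stays where left, needs about 2 N. It runs between two rails 14 mm high on the bed (x -105 to -69, y 85 to 177 mm).
- bolt_lug (a point): Middle of the upper part of the red lug on the bolt, 40 mm above the bench. The lug is 18 mm along the jig's x, 14 mm along its y, its top 52 mm above the bench, clear above the rails. It moves with the bolt: jig x -87, y 157 mm when open, y 92 mm when fully across. Push it on its outer side, towards the jig's -y.
- nail_tin: Small open aluminium tin, 44 mm across, 30 mm high, standing on the bed beside the right foot of the bridge. Leave alone. Origin at the centre of its underside.
- hammer: Hammer lying on the bench to the right. Leave alone. Origin on its underside.
- awl: Awl, like a screwdriver, lying on the bench to the right. Leave alone. Origin on its underside.
- glue: White glue bottle, 56 mm across, 120 mm high, standing on the bench to the left. Leave alone. Origin at the centre of its underside.
- last: Blue plastic shoe last, about 215 mm long and 90 mm high, on the left behind the glue bottle. Leave alone. Origin on its underside.
- clog: Dark brown wooden-soled clog, about 240 mm long and 95 mm high, on the right. Leave alone. Origin on its underside.
Not all that is in view belongs to the job. Several things have the shape of the plate; the one meant has the colours described above.

How it is judged:
By the outcome, as a careful person would: the job done as asked, in the order asked, and still so for the second after the job is handed in, with the robot touching nothing.
It also fails if it takes over 61 s, if anything falls off the work surface, if the arm or the gripper's body presses on something with over 40 N, if the wrist force passes 120 N, or if a joint passes its speed limit or range.

ROBOT

A 6-joint arm with a two-finger parallel gripper is mounted at the origin on the work surface. World frame = base frame: x ahead of the robot, y to its left, z up, the work surface at z = 0. Lengths are in m, angles in rad, forces in N, time in s.
With the tool pointing down it reaches from about 0.3 to 0.875 m from the base axis. Payload 6.4 kg.
Tool frame: the origin (TCP) lies on the mounting face of the last link; the fingertips stand 173 mm ahead of it and the grasp point (between the pads) lies 155 mm ahead of it (ctrl.tip_reach is the distance from the TCP to the fingertips, in m); z points along the fingers, y is the line along which they close (so a half turn about z gives the same grasp; the last joint's range is limited). The gripper opens to 85 mm and grips with 20 to 120 N. Pads are 22 mm wide; open, the fingers measure 114 mm over their backs; the gripper's body (76 mm by 85 mm) begins 54 mm behind the grasp point. The pads swing forward as they close: fully open they stand 13 mm farther back than shut.
Start: joints at [0.939, 0.181, 1.607, -0, 1.354, -0.206], TCP at [0.237, 0.524, 0.405] pointing down, gripper open.
Joint ranges: [-2.99, 2.99], [-0.89, 2.07], [0.3, 2.58], [-1.14, 4.28], [0, 2.63], [-3.12, 3.12]. Speed limits (rad/s): [2.57, 2.57, 3.01, 3.14, 3.14, 3.14].

INTERFACE

Orientations are given as a unit quaternion [w, x, y, z].
In Python, from bench import ctrl gives the robot as it stands.
- The arm moves only by the shell command python3 -m pendant 'ROWS'. ROWS is JSON, a list that holds one entry, the list of rows, each a list of 7 numbers: the opening, from 0 (shut) to 1 (fully open), then the shift along the tool's x, y, z in mm, then the turn, a rotation vector about the tool's x, y, z in rad. A call has 1 to 5 rows; each row is the pose to reach, as a shift and turn from the pose commanded when the call began, along the tool's axes at that moment; what a row does not reach only later rows make up. A row lasts 1/12 s, in which the tool goes at most 41.7 mm and 7.16 degrees, less where a joint would pass 70% of its speed; a pose out of reach is approached as far as the arm can. A call with a gripper value outside its range is refused whole. The fingers move at their own pace and stop on an object; the grip force is fixed at half the most. Time passes only in rows, so rows that repeat a pose let the fingers close. It gives the time, the measured TCP pose, the force, the opening and the grip force at its end, in the units of the state.
- ctrl.get_obs(): the state, without advancing time (a new reading comes with each control period).
- ctrl.camera(name): name is "scene" or "top" or "wrist"; returns the picture (480x640x3 uint8, red, green, blue); there is no depth.
- ctrl.camera_params(name): a dict with "mtx" (3x3 intrinsics, pixels), "world_from_camera" (4x4, takes a point from camera to world coordinates); the wrist camera has in their place "tool_from_camera" (4x4, takes a point from camera to tool coordinates, whose origin is the TCP and whose axes are the flange's). Camera axes: x right, y down, z forward; pixel columns grow to the right and rows downward; lengths in m; the calibration is good to about 2 mm. A picture is of the moment at which its call begins: read the wrist's pose just before it. camera_params takes no time and is no camera call.
- ctrl.hand_in(): hands the job in; it is judged then, once.
Trained networks look in the newest picture that a camera, given by its name, has taken for a name from the list of things; names that differ only in an ending like _2 or _b are one class to them, and where a whole thing is asked for, a point or a joint stands for the part that bears it (a point fixed in the world has none). Each returns a list of dicts, best first, with "confidence" (0 to 1); they miss things now and then, are a little off and sometimes report something else, mostly with a low value. They report only what shows in the picture. A call takes as long as a camera call. They do not tell look-alikes from the thing itself.
- ctrl.boxes_of(camera, name): "point" ([column, row] as shares, 0 to 1, of the picture: columns of its width, rows of its height, amid what is visible of it).
The state is a dict: "time_s": time; "q": joint angles; "dq": joint speeds; "joint_efforts": joint torques, N m; "eef_pos": TCP position; "eef_rot": TCP orientation; "wrist_force": force on the tool from outside, world axes, zero at the start; "torque": the same for the moment, N m; "opening": opening from 0.0 (shut) to 1.0 (fully open); "grasp_force": force on a finger pad.
Only numpy, scipy, OpenCV 4.12 (cv2) and the standard library are available. Lean on these libraries where they do the work, as an engineer would, in place of code of your own. Each camera call takes 0.05 s, during which the arm holds its last target. There are 200 camera calls.

## Working session

There is one attempt and no reset: what is moved stays moved. The work goes in short steps, Python scripts to look and compute and a shell command to move; the robot and the scene stay as the last step left them, time stands still between calls to the robot, and variables do not carry over. Pictures are saved under pics/ and viewed, at most 13 in all, crops included, and the job is handed in when it is done.

```bash
ls; mkdir -p pics; python3 - <<'E'
from bench import ctrl
import cv2
o=ctrl.get_obs();print(o['time_s'],o['eef_pos'],o['eef_rot'],o['opening'],ctrl.tip_reach)
for c in ['scene','top']:
    im=ctrl.camera(c);cv2.imwrite(f'pics/{c}0.png',im[:,:,::-1])
    p=ctrl.camera_params(c);print(c,p['mtx'],p['world_from_camera'])
    for n in ['plate','jig','bolt_lug','nail_tin','bolt']:
        print(n,[((round(d['point'][0]*640),round(d['point'][1]*480)),round(d['confidence'],2)) for d in ctrl.boxes_of(c,n)])
E
```

```text
pics
0.0 [0.23732392 0.52345924 0.40376583] [-3.68590778e-04  2.11280493e-01  9.77425076e-01 -7.99121105e-04] 0.9983516063847923 0.1734
scene [[481.76501529   0.         323.9418713 ]
 [  0.         481.76501529 240.0339559 ]
 [  0.           0.           1.        ]] [[ 0.68624721  0.57094191 -0.4506552   0.98441235]
 [ 0.72734963 -0.54310005  0.41952932 -0.46806059]
 [-0.00522399 -0.61568472 -0.78797528  0.8996688 ]
 [ 0.          0.          0.          1.        ]]
plate [((332, 160), 0.76), ((344, 265), 0.68), ((386, 127), 0.58), ((214, 241), 0.56)]
jig [((352, 287), 0.63)]
bolt_lug [((384, 240), 0.6)]
nail_tin [((335, 336), 0.79)]
bolt [((383, 240), 0.86)]
top [[575.94388117   0.         310.26905293]
 [  0.         575.94388117 239.63020219]
 [  0.           0.           1.        ]] [[-0.00828543 -0.99836503  0.0565563   0.4193193 ]
 [-0.99995644  0.00851511  0.0038212  -0.02069385]
 [-0.00429654 -0.05652217 -0.9983921   1.49941249]
 [ 0.          0.          0.          1.        ]]
plate [((376, 316), 0.96), ((223, 331), 0.91), ((144, 319), 0.77), ((313, 220), 0.75)]
jig [((316, 197), 0.71)]
bolt_lug [((263, 211), 0.62)]
nail_tin []
bolt [((265, 215), 0.47)]
```

View pics/top0.png

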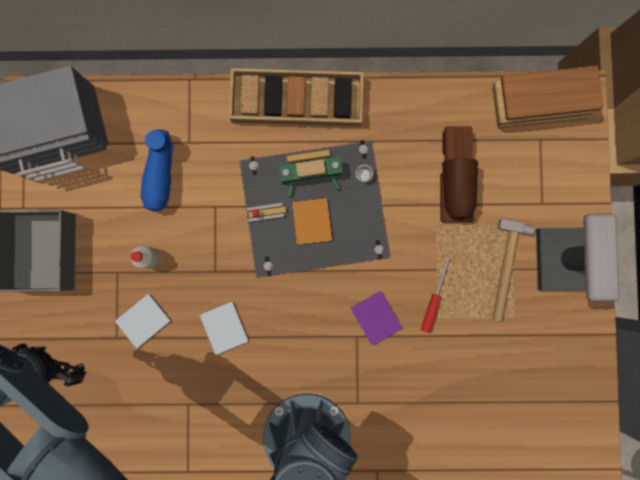

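View pics/scene0.png

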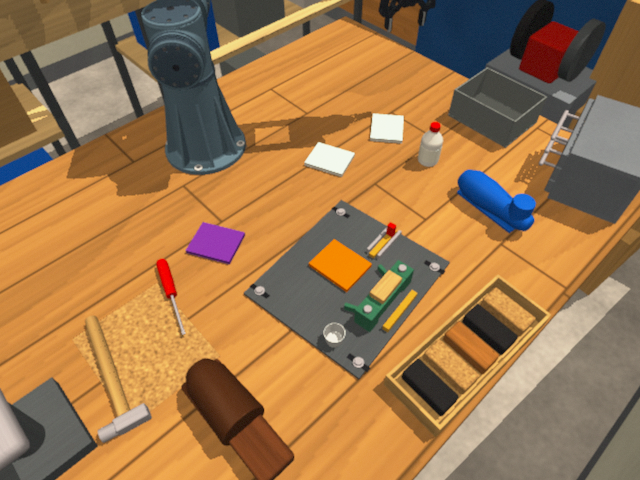

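Top view: the plate look-alikes are white (223,328), white (144,320), purple (376,317) and orange (313,220). Only the orange one lies on the steel bed in front of the green bridge, so it is the one meant. I'll fit the bed and plate outlines next, with an enlarged crop.

```bash
cat > h.py <<'E'
import numpy as np, cv2
from bench import ctrl
from scipy.spatial.transform import Rotation as R
def ray(cam,uv,z,T=None):
    p=ctrl.camera_params(cam); T=p['world_from_camera'] if T is None else T
    uv=np.atleast_2d(uv).astype(float)
    d=(np.linalg.inv(p['mtx'])@np.c_[uv,np.ones(len(uv))].T).T@np.array(T)[:3,:3].T
    o=np.array(T)[:3,3]
    return o+d*((z-o[2])/d[:,2])[:,None]
def pose():
    o=ctrl.get_obs(); q=np.array(o['eef_rot']); return np.array(o['eef_pos']),R.from_quat(q[[1,2,3,0]])
def wristT():
    p,r=pose(); T=np.eye(4);T[:3,:3]=r.as_matrix();T[:3,3]=p
    return T@np.array(ctrl.camera_params('wrist')['tool_from_camera'])
def orange(im):
    h=cv2.cvtColor(im,cv2.COLOR_RGB2HSV); return cv2.inRange(h,(9,220,130),(18,255,255))
E
cat > m.py <<'E'
from h import *
im=ctrl.camera('top')
m=orange(im); m[:150]=0;m[280:]=0;m[:,:240]=0;m[:,400:]=0
c=max(cv2.findContours(m,0,2)[0],key=cv2.contourArea)
w=ray('top',c[:,0,:],.020)[:,:2]
(cx,cy),s,a=cv2.minAreaRect((w*1000).astype(np.float32));print('plate',cx,cy,s,a, cv2.boundingRect(c))
h=cv2.cvtColor(im,cv2.COLOR_RGB2HSV)
d=cv2.inRange(h,(0,0,0),(180,90,110)); k=np.zeros_like(d);k[130:290,225:405]=255;d&=k
d=cv2.morphologyEx(d,2,np.ones((3,3)))
c=cv2.convexHull(max(cv2.findContours(d,0,2)[0],key=cv2.contourArea))
w=ray('top',c[:,0,:],.008)[:,:2]
r=cv2.minAreaRect((w*1000).astype(np.float32));print('bed',r,cv2.boxPoints(r))
for n in ['bolt_lug']:
    print(ray('top',[[263,211]],.04),ray('scene',[[384,240]],.04))
cv2.imwrite('pics/crop1.png',cv2.resize(im[130:290,225:405,::-1],None,fx=4,fy=3.7,interpolation=2)[:600])
E
python3 m.py
```

```text
Traceback (most recent call last):
  File "m.py", line 4, in <module>
    c=max(cv2.findContours(m,0,2)[0],key=cv2.contourArea)
ValueError: max() iterable argument is empty
```

```bash
python3 -c "
import cv2;im=cv2.imread('pics/top0.png');h=cv2.cvtColor(im,cv2.COLOR_BGR2HSV)
for u,v in [(313,220),(300,230),(325,210),(312,170),(260,180),(290,260),(230,200),(265,213)]:print(u,v,h[v,u])"
sed -i 's/(9,220,130),(18,255,255)/(8,215,110),(20,255,255)/' h.py
```

```text
313 220 [ 15 176 174]
300 230 [ 16 174 174]
325 210 [ 15 173 175]
312 170 [ 19 103 175]
260 180 [30  9 81]
290 260 [23 13 78]
230 200 [ 15 128 173]
265 213 [ 20 139 167]
```

```bash
sed -i 's/(8,215,110),(20,255,255)/(8,152,100),(21,255,255)/' h.py; python3 m.py
```

```text
plate 550.9349365234375 -19.49371337890625 (109.17131042480469, 89.73179626464844) 6.519052982330322 (293, 199, 39, 45)
bed ((586.1371459960938, -24.890914916992188), (311.7992858886719, 349.5820617675781), 8.058465003967285) [[ 407.2741   126.31959]
 [ 456.27972 -219.81053]
 [ 765.0002  -176.10141]
 [ 715.99457  170.0287 ]]
[[0.57602707 0.10463512 0.04      ]] [[0.58635078 0.08817532 0.04      ]]
```

View pics/crop1.png

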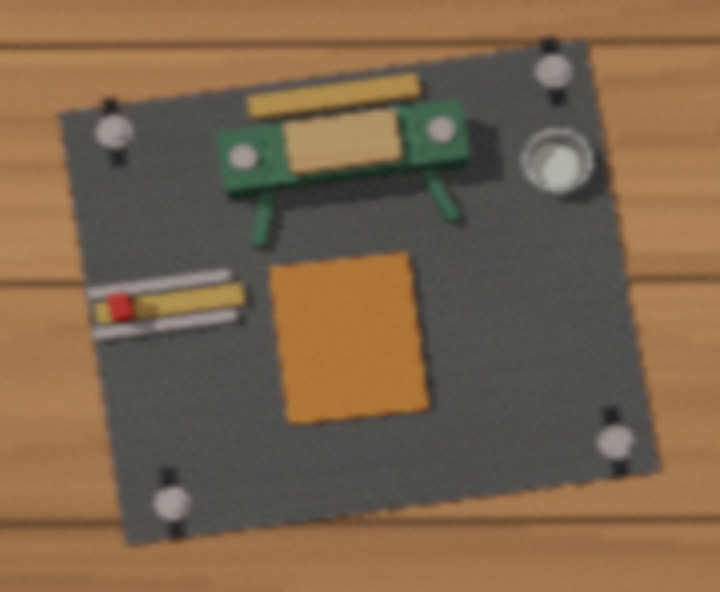

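Top crop: the orange plate is at crop (350,338), in front of the green bridge. The red lug (120,306), the stop and the tin sit where the description puts them. Bed fit 312 x 350 mm and plate fit 109 x 90 mm both match. The jig origin is about (0.681,-0.0165) with yaw 8.06°. In the jig frame the plate is at (-129,+15) mm, skewed -1.5°.

Plan: nudge the plate sideways with shut fingers, then push it from behind.

```bash
cat > j.py <<'E'
from h import *
import sys
O=np.array([.6809,-.0165]);A=np.deg2rad(8.06)
C,S=np.cos(A),np.sin(A)
def toj(w): d=np.asarray(w)[...,:2]-O; return np.stack([d[...,0]*C+d[...,1]*S,-d[...,0]*S+d[...,1]*C],-1)*1000
def st():
    o=ctrl.get_obs();p,r=pose()
    print('t',round(o['time_s'],2),'jig',toj(p).round(1),'tipz',round((p[2]-ctrl.tip_reach)*1000,1),'F',np.round(o['wrist_force'],1),'open',round(o['opening'],2))
    if len(sys.argv)>1:
        g=np.array([float(v) for v in sys.argv[1:4]]); w=np.r_[O+np.array([g[0]*C-g[1]*S,g[0]*S+g[1]*C])/1000, g[2]/1000+ctrl.tip_reach]
        print('shift tool mm',(r.inv().apply(w-p)*1000).round(1),'turn',(r.inv()*R.from_matrix([[-C,-S,0],[-S,C,0],[0,0,-1]])).as_rotvec().round(3))
if __name__=='__main__': st()
E
python3 -m pendant '[[[0,-32,-20,7,0,0,0],[0,-63,-41,13,0,0,0],[0,-95,-61,20,0,0,0],[0,-126,-81,27,0,0,0],[0,-158,-102,33,0,0,0]]]'
python3 -m pendant '[[[0,-32,-20,7,0,0,0],[0,-63,-41,13,0,0,0],[0,-95,-61,20,0,0,0],[0,-126,-81,27,0,0,0],[0,-158,-102,33,0,0,0]]]'
python3 -m pendant '[[[0,-32,-20,7,0,0,-0.11],[0,-63,-41,13,0,0,-0.23],[0,-95,-61,20,0,0,-0.34],[0,-126,-81,27,0,0,-0.45],[0,-157,-102,33,0,0,-0.57]]]'
python3 j.py -129 85 60
```

```text
time_s: 1.12
eef_pos: [0.3396, 0.3642, 0.3714]
eef_rot: [0.0, 0.211, 0.978, 0.0]
wrist_force: [0.8, 0.9, 0.2]
opening: 0.295
grasp_force: 0.0
time_s: 1.53
eef_pos: [0.4416, 0.2058, 0.3386]
eef_rot: [0.0, 0.211, 0.977, 0.0]
wrist_force: [1.0, 0.7, -0.9]
opening: -0.003
grasp_force: 0.0
time_s: 1.95
eef_pos: [0.5426, 0.0478, 0.3054]
eef_rot: [0.0, -0.075, 0.997, 0.0]
wrist_force: [0.2, 0.4, 1.1]
opening: -0.003
grasp_force: 0.0
t 1.95 jig [-127.9   83.1] tipz 132.0 F [0.2 0.4 1.1] open -0.0
shift tool mm [ 1.1  1.9 72. ] turn [0.    0.    0.009]
```

```bash
cat > w.py <<'E'
from j import *
T=wristT(); im=ctrl.camera('wrist'); cv2.imwrite(f'pics/{sys.argv[1]}.png',im[:,:,::-1])
m=cv2.morphologyEx(orange(im),2,np.ones((5,5)))
c=max(cv2.findContours(m,0,2)[0],key=cv2.contourArea)
w=toj(ray('wrist',c[:,0,:],.020,T)); r=cv2.minAreaRect(w.astype(np.float32))
print('plate jig',np.round(r[0],1),np.round(r[1],1),round(r[2],2),'bbox px',cv2.boundingRect(c),'jig x',w[:,0].min().round(1),w[:,0].max().round(1),'y',w[:,1].min().round(1),w[:,1].max().round(1))
h=cv2.cvtColor(im,cv2.COLOR_RGB2HSV); rd=cv2.inRange(h,(0,170,80),(6,255,255))|cv2.inRange(h,(174,170,80),(180,255,255))
for c in sorted(cv2.findContours(rd,0,2)[0],key=cv2.contourArea)[-2:]:
    a=c[:,0,:].mean(0); print('red',a.round(),cv2.contourArea(c),toj(ray('wrist',[a],.052,T)).round(1))
E
python3 w.py w1
```

```text
plate jig [-207.2  164.4] [571.6 264.8] 56.51 bbox px (0, 0, 640, 421) jig x -287.0 41.6 y -136.6 355.1
red [422. 296.] 777.5 [[-93.  151.4]]
```

View pics/w1.png

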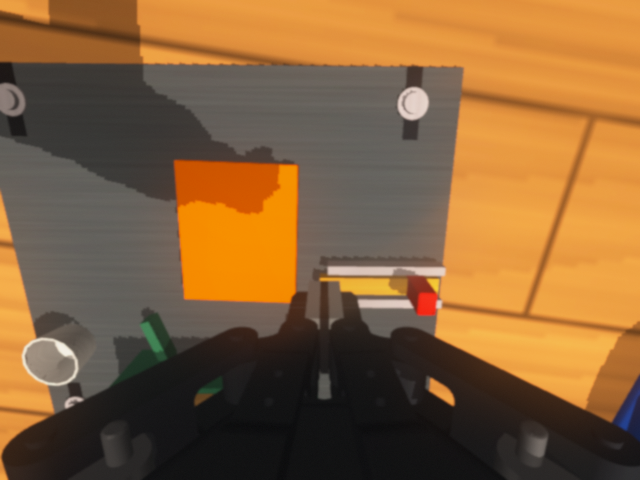

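Wrist view: the plate corners are near (175,160), (298,164), (296,302) and (184,299). The red lug top is at (427,304), the bolt end at (320,283), and the bed's rear-left corner at (462,67).

```bash
python3 - <<'E'
from j import *
T=wristT()
for n,p,z in [('plate',[[175,160],[298,164],[296,302],[184,299]],.02),('lug -87,157',[[427,304]],.052),('bed -250,180',[[462,67]],.008),('boltend y80',[[320,285]],.02)]:
    w=toj(ray('wrist',p,z,T)); print(n,w.round(1).tolist(),w.mean(0).round(1))
E
```

```text
plate [[-180.3, -32.9], [-179.0, 56.0], [-69.7, 54.1], [-70.6, -36.5]] [-124.9   10.2]
lug -87,157 [[-85.6, 149.5]] [-85.6 149.5]
bed -250,180 [[-247.2, 170.7]] [-247.2  170.7]
boltend y80 [[-84.9, 73.3]] [-84.9  73.3]
```

```bash
python3 -m pendant '[[[0,0,0,20,0,0,0.01],[0,1,2,50,0,0,0.01],[0,1,2,50,0,0,0.01],[0,1,2,50,0,0,0.01]]]'; sed -i "s/^c=max.*/mm=np.zeros_like(m);mm[60:,100:310]=255;m\&=mm;c=max(cv2.findContours(m,0,2)[0],key=cv2.contourArea)/" w.py; python3 w.py w2; python3 j.py -129 85 60
```

```text
time_s: 2.33
eef_pos: [0.5396, 0.0517, 0.2544]
eef_rot: [-0.002, -0.067, 0.998, 0.0]
wrist_force: [-0.5, -0.0, -0.6]
opening: 0.0
grasp_force: 0.0
plate jig [-128.1   16.4] [ 91.2 111.2] 88.32 bbox px (129, 172, 157, 170) jig x -184.3 -72.8 y -30.7 63.1
red [441. 331.] 799.5 [[-97.8 151.9]]
t 2.38 jig [-129.4   87.2] tipz 82.6 F [0.2 0.3 0.4] open 0.0
shift tool mm [-0.5 -2.2 22.6] turn [ 0.    -0.001 -0.006]
```

View pics/w2.png

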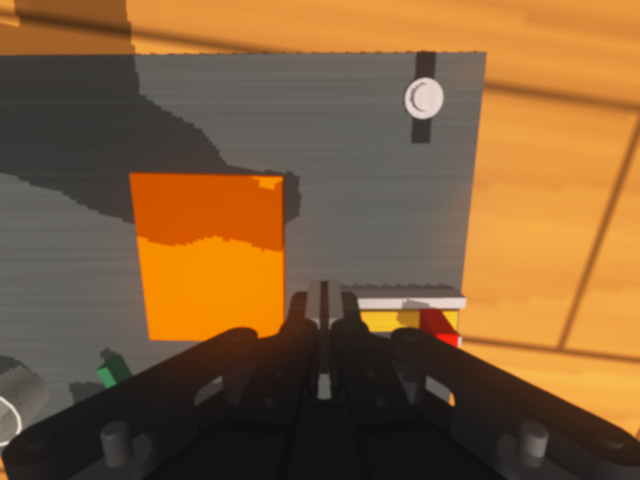

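Settled view: the plate is at jig (-128,+16), about 1.7° askew, which agrees with the top camera. The earlier offset was lag from the moving arm. Now I'll lower to the left of the plate and nudge it to -y.

```bash
python3 -m pendant '[[[0,0,0,30,0,0,0],[0,0,0,55,0,0,0],[0,0,0,66,0,0,0],[0,0,0,70,0,0,0],[0,0,0,70,0,0,0]]]'|grep -E "pos|force"; python3 j.py; python3 -m pendant '[[[0,0,-4,0,0,0,0],[0,0,-9,0,0,0,0],[0,0,-14,0,0,0,0],[0,0,-19,0,0,0,0],[0,0,-22,0,0,0,0]]]'|grep -E "pos|force"; python3 -m pendant '[[[0,0,-2,0,0,0,0],[0,0,-4,0,0,0,0],[0,0,-4,0,0,0,0]]]'|grep -E "pos|force"; python3 j.py; python3 w.py w3
```

```text
eef_pos: [0.5408, 0.0517, 0.1861]
wrist_force: [-0.2, 0.2, 0.7]
grasp_force: 0.0
t 2.8 jig [-129.1   87.1] tipz 12.7 F [-0.2  0.2  0.7] open 0.0
eef_pos: [0.5442, 0.0292, 0.1869]
wrist_force: [-1.2, 5.7, 7.1]
grasp_force: 4.0
eef_pos: [0.5447, 0.0255, 0.1869]
wrist_force: [-1.4, 3.5, 6.2]
grasp_force: 3.5
t 3.47 jig [-128.9   60.7] tipz 13.5 F [-1.4  3.5  6.2] open 0.0
plate jig [-136.6    8.6] [89.9 93.9] 88.72 bbox px (100, 179, 210, 204) jig x -184.0 -90.6 y -37.3 54.4
red [548. 390.] 596.0 [[-111.2  140. ]]
```

View pics/w3.png

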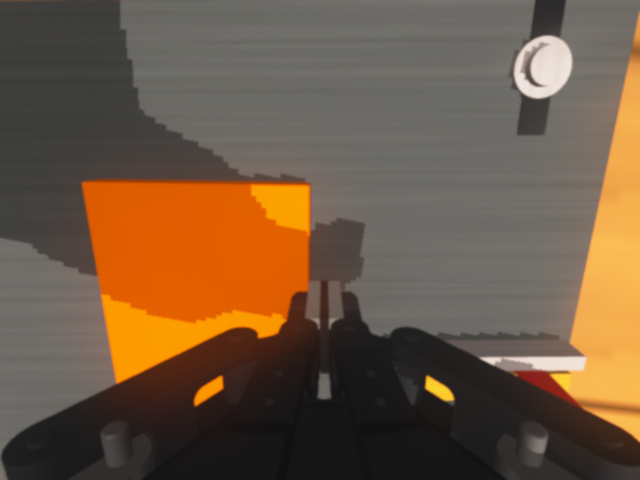

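Wrist view: the plate's left edge (309) sits against the pad tips (305-342), and the plate has shifted about 8 mm. The upward force suggests the tips are grazing the bed, so I'll raise 3 mm and keep nudging.

```bash
python3 -m pendant '[[[0,0,0,-3,0,0,0],[0,0,0,-3,0,0,0]]]'|grep -E "pos|force"; python3 -m pendant '[[[0,0,-2,0,0,0,0],[0,0,-4,0,0,0,0],[0,0,-6,0,0,0,0],[0,0,-8,0,0,0,0],[0,0,-8,0,0,0,0]]]'|grep -E "pos|force";  python3 j.py; python3 w.py w4
```

```text
eef_pos: [0.5443, 0.0254, 0.1893]
wrist_force: [-0.2, 1.3, 0.2]
grasp_force: 0.4
eef_pos: [0.5452, 0.0173, 0.1886]
wrist_force: [0.6, 0.7, 1.4]
grasp_force: 0.2
t 4.1 jig [-129.6   52.5] tipz 15.2 F [0.6 0.7 1.4] open 0.0
plate jig [-136.9    0.3] [90.3 92.9] 89.62 bbox px (100, 182, 210, 200) jig x -183.3 -90.8 y -45.0 45.6
red [569. 398.] 1249.5 [[-107.   141.2]]
```

The plate is centred (y 0.3 mm, skew 0.4°). Next: back off, lift, go behind it, part-open the fingers and lower.

```bash
python3 -m pendant '[[[0,0,4,0,0,0,0],[0,0,6,-15,0,0,0],[0,0,6,-45,0,0,0],[0.5,20,-5,-50,0,0,0],[0.5,45,-25,-50,0,0,0]]]'|grep -E "pos|force"; python3 -m pendant '[[[0.5,25,-20,0,0,0,0],[0.5,40,-28,0,0,0,0],[0.5,40,-28,20,0,0,0],[0.5,40,-28,40,0,0,0],[0.5,40,-28,48,0,0,0]]]'|grep -E "pos|force"; python3 -m pendant '[[[0.5,0,0,1,0,0,0],[0.5,0,0,2,0,0,0],[0.5,0,0,3,0,0,0]]]'|grep -E "pos|force"; python3 j.py -212 0 10; python3 w.py w5
```

```text
eef_pos: [0.5054, -0.0123, 0.2413]
wrist_force: [-0.4, -0.1, 0.3]
grasp_force: 0.0
eef_pos: [0.4668, -0.0461, 0.1889]
wrist_force: [-0.1, -0.4, -0.3]
grasp_force: 0.0
eef_pos: [0.4686, -0.0461, 0.1882]
wrist_force: [0.2, 0.3, -0.9]
grasp_force: 0.0
t 5.23 jig [-214.4    0.5] tipz 14.8 F [ 0.2  0.3 -0.9] open 0.5
shift tool mm [-2.4 -0.5  4.8] turn [-0.001  0.001 -0.006]
plate jig [-282.6  -48.5] [86.  58.5] 89.66 bbox px (100, 60, 210, 159) jig x -312.0 -253.4 y -91.7 -5.3
```

View pics/w5.png

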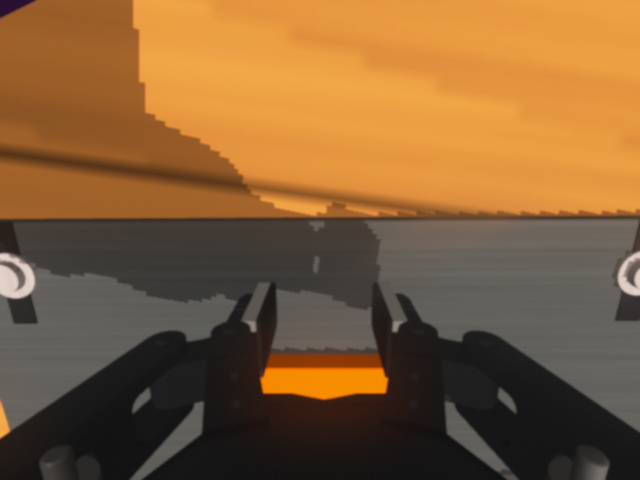

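```bash
python3 -m pendant '[[[0.5,-1,0,2,0,0,0],[0.5,-2,0,3,0,0,0],[0.5,-6,0,3,0,0,0],[0.5,-12,0,3,0,0,0],[0.5,-18,0,3,0,0,0]]]'|grep -E "pos|force"; python3 -m pendant '[[[0.5,-7,0,0,0,0,0],[0.5,-14,0,0,0,0,0],[0.5,-21,0,0,0,0,0],[0.5,-28,0,0,0,0,0],[0.5,-35,0,0,0,0,0]]]'|grep -E "pos|force"; python3 -m pendant '[[[0.5,-6,0,0,0,0,0],[0.5,-12,0,0,0,0,0],[0.5,-18,0,0,0,0,0],[0.5,-22,0,0,0,0,0],[0.5,-22,0,0,0,0,0]]]'|grep -E "pos|force"; python3 j.py -86 0 12; python3 - <<'E'
from h import *
im=ctrl.camera('top');cv2.imwrite('pics/t2.png',cv2.resize(im[130:290,225:405,::-1],None,fx=4,fy=3.7,interpolation=2))
E
```

```text
eef_pos: [0.4866, -0.0437, 0.1849]
wrist_force: [-0.2, 0.7, -0.9]
grasp_force: 0.0
eef_pos: [0.5212, -0.0389, 0.1846]
wrist_force: [-2.0, -0.5, 2.7]
grasp_force: 1.4
eef_pos: [0.5433, -0.0361, 0.1848]
wrist_force: [-0.4, -0.2, 0.2]
grasp_force: 0.0
t 6.53 jig [-1.39e+02 -1.00e-01] tipz 11.4 F [-0.4 -0.2  0.2] open 0.5
shift tool mm [-52.9   0.4  -0.5] turn [-0.     0.001 -0.006]
```

View pics/t2.png

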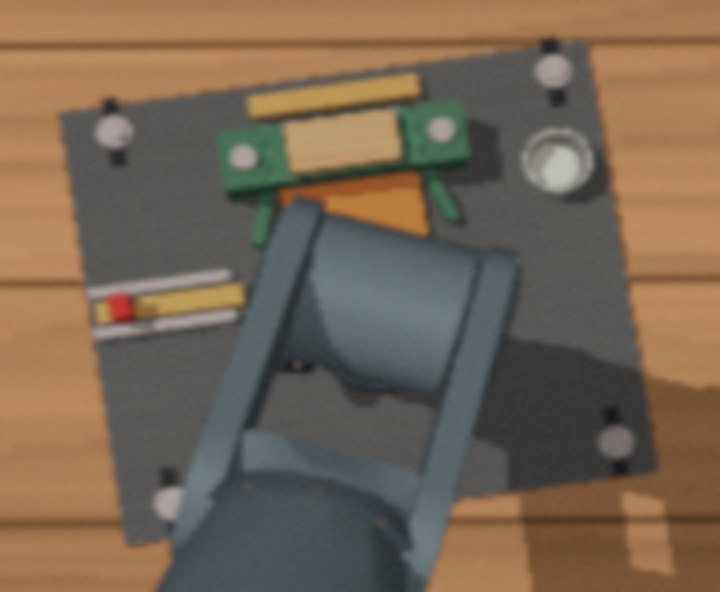

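The plate is square in the mouth between the cheeks (crop 350,200). I'll keep pushing, slowly near the end.

```bash
python3 -m pendant '[[[0.5,-5,0,0,0,0,0],[0.5,-10,0,0,0,0,0],[0.5,-15,0,0,0,0,0],[0.5,-20,0,0,0,0,0],[0.5,-25,0,0,0,0,0]]]'|grep -E "pos|force"; python3 -m pendant '[[[0.5,-4,0,0,0,0,0],[0.5,-8,0,0,0,0,0],[0.5,-12,0,0,0,0,0],[0.5,-15,0,0,0,0,0],[0.5,-18,0,0,0,0,0]]]'|grep -E "pos|force"; python3 j.py -86 0 12;  python3 -m pendant '[[[0.5,-1,0,0,0,0,0],[0.5,-2,0,0,0,0,0],[0.5,-3,0,0,0,0,0],[0.5,-4,0,0,0,0,0],[0.5,-5,0,0,0,0,0]]]'|grep -E "pos|force";python3 j.py -86 0 12
```

```text
eef_pos: [0.5677, -0.0327, 0.1847]
wrist_force: [-1.4, 0.2, 0.4]
grasp_force: 0.5
eef_pos: [0.5852, -0.0303, 0.1847]
wrist_force: [-1.9, 0.6, 0.6]
grasp_force: 1.1
t 7.42 jig [-96.7  -0.2] tipz 11.3 F [-1.9  0.6  0.6] open 0.5
shift tool mm [-10.7   0.3  -0.7] turn [ 0.    -0.    -0.006]
eef_pos: [0.5899, -0.0297, 0.1847]
wrist_force: [-2.1, -1.0, 1.2]
grasp_force: 1.0
t 7.83 jig [-92.   -0.3] tipz 11.3 F [-2.1 -1.   1.2] open 0.5
shift tool mm [-6.   0.3 -0.7] turn [ 0.    -0.    -0.007]
```

```bash
python3 -m pendant '[[[0.5,-1,0,0,0,0,0],[0.5,-2,0,0,0,0,0],[0.5,-3,0,0,0,0,0],[0.5,-4,0,0,0,0,0]]]'|grep -E "pos|force"; python3 j.py; python3 -m pendant '[[[0.5,-0.7,0,0,0,0,0],[0.5,-1.4,0,0,0,0,0],[0.5,-2,0,0,0,0,0]]]'|grep -E "pos|force";python3 j.py
```

```text
eef_pos: [0.5939, -0.0291, 0.1847]
wrist_force: [-2.3, 0.1, 1.2]
grasp_force: 1.1
t 8.17 jig [-87.9  -0.3] tipz 11.3 F [-2.3  0.1  1.2] open 0.5
eef_pos: [0.5959, -0.0289, 0.1847]
wrist_force: [-2.2, -0.3, 2.2]
grasp_force: 1.2
t 8.42 jig [-85.9  -0.3] tipz 11.3 F [-2.2 -0.3  2.2] open 0.5
```

Not at the stop yet: the force is still only about 2 N of friction. Continuing in small steps.

```bash
for i in 1; do python3 -m pendant '[[[0.5,-0.7,0,0,0,0,0],[0.5,-1.4,0,0,0,0,0],[0.5,-2,0,0,0,0,0]]]'|grep -E "force";python3 j.py; done; python3 -m pendant '[[[0.5,-0.7,0,0,0,0,0],[0.5,-1.4,0,0,0,0,0],[0.5,-2,0,0,0,0,0]]]'|grep -E "force";python3 j.py
```

```text
wrist_force: [-11.0, -3.3, 9.6]
grasp_force: 5.5
t 8.67 jig [-84.9  -0.4] tipz 11.2 F [-11.   -3.3   9.6] open 0.5
wrist_force: [-18.8, -4.4, 15.1]
grasp_force: 9.4
t 8.92 jig [-84.   -0.4] tipz 11.1 F [-18.8  -4.4  15.1] open 0.5
```

Force is up to 19 N, so the plate is against the stop. I'll back off, lift, and take a wrist look at the result.

```bash
python3 -m pendant '[[[0.5,3,0,0,0,0,0],[0.5,10,0,0,0,0,0],[0.5,30,0,-5,0,0,0],[0.5,50,0,-30,0,0,0],[0.5,60,0,-65,0,0,0]]]'|grep -E "force"; python3 -m pendant '[[[0,30,10,-30,0,0,0],[0,60,20,-60,0,0,0],[0,90,30,-80,0,0,0],[0,90,30,-80,0,0,0],[0,90,30,-80,0,0,0]]]'|grep -E "force"; python3 j.py -87 192 34; python3 - <<'E'
from j import *
T=wristT()
a=ctrl.camera('wrist');b=ctrl.camera('top')[130:290,225:405]
cv2.imwrite('pics/w6.png',np.hstack([cv2.resize(a,(440,330)),cv2.resize(b,(360,330),interpolation=2)])[:,:,::-1]);cv2.imwrite('pics/w6full.png',a[:,:,::-1])
E
```

```text
wrist_force: [-0.1, -0.1, -1.2]
grasp_force: 0.0
wrist_force: [1.1, -1.2, 0.5]
grasp_force: 0.0
t 9.75 jig [-232.2   30.9] tipz 158.5 F [ 1.1 -1.2  0.5] open -0.0
shift tool mm [-143.4  162.3  124.9] turn [-0.003  0.006 -0.006]
```

View pics/w6.png

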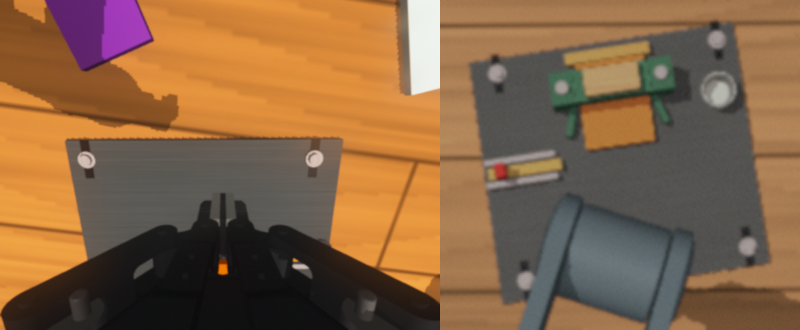

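The top view shows the plate under the bridge, square, with its rear edge visible. I'll measure that edge from the top camera.

```bash
python3 - <<'E'
from j import *
im=ctrl.camera('top'); m=orange(im); k=np.zeros_like(m);k[165:225,275:350]=255;m&=k
c=max(cv2.findContours(m,0,2)[0],key=cv2.contourArea)
w=toj(ray('top',c[:,0,:],.02)); r=cv2.minAreaRect(w.astype(np.float32))
print(r,'rear',np.percentile(w[:,0],[1,10,20]).round(1),'y',w[:,1].min(),w[:,1].max())
l=w[:,0]<w[:,0].min()+3.5;print(np.polyfit(w[l,1],w[l,0],1))
E
```

```text
((-48.27467346191406, -0.8059349060058594), (89.99237060546875, 57.41455841064453), 89.61714935302734) rear [-77.1 -76.4 -75. ] y -45.86978960823236 44.05161579212435
[ 1.58891766e-03 -7.55305261e+01]
```

The plate is home: rear edge at -75.5 mm, square and centred. Now the lug.

```bash
python3 -m pendant '[[[0,-20,30,0,0,0,0],[0,-45,60,0,0,0,0],[0,-70,90,15,0,0,0],[0,-95,120,30,0,0,0],[0,-120,150,45,0,0,0]]]'|grep -E "force"; python3 -m pendant '[[[0,-23,12,20,0,0,0],[0,-23,12,45,0,0,-0.006],[0,-23,12,70,0,0,-0.006],[0,-23,12,80,0,0,-0.006],[0,-23,12,80,0,0,-0.006]]]'|grep -E "force"; python3 j.py -87 192 34; python3 - <<'E'
from j import *
T=wristT()
a=ctrl.camera('wrist');b=ctrl.camera('scene')[180:330,270:470]
cv2.imwrite('pics/w7.png',np.hstack([cv2.resize(a,(400,330)),cv2.resize(b,(400,330),interpolation=2)])[:,:,::-1])
E
```

```text
wrist_force: [0.5, -0.3, 0.1]
grasp_force: 0.0
wrist_force: [-1.1, 0.3, 0.7]
grasp_force: 0.0
t 10.73 jig [-89.6 191.4] tipz 26.2 F [-1.1  0.3  0.7] open -0.0
shift tool mm [-2.6  0.6 -7.9] turn [ 0.001 -0.009 -0.001]
```

View pics/w7.png

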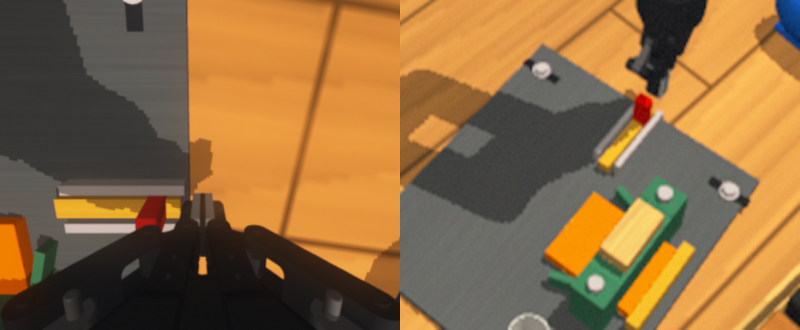

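The fingers stand just outside the red lug. The scene view also shows the plate's front meeting the brass stop. Raise 9 mm and push.

```bash
python3 -m pendant '[[[0,-3,0,-9,0,0,0],[0,-3,0,-9,0,0,0],[0,-3,-8,-9,0,0,0],[0,-3,-16,-9,0,0,0],[0,-3,-24,-9,0,0,0]]]'|grep -E "force"; python3 -m pendant '[[[0,0,-8,0,0,0,0],[0,0,-16,0,0,0,0],[0,0,-24,0,0,0,0],[0,0,-31,0,0,0,0],[0,0,-38,0,0,0,0]]]'|grep -E "force"; python3 j.py; python3 -m pendant '[[[0,0,-3,0,0,0,0],[0,0,-6,0,0,0,0],[0,0,-9,0,0,0,0],[0,0,-12,0,0,0,0],[0,0,-14,0,0,0,0]]]'|grep -E "force"; python3 j.py
```

```text
wrist_force: [-0.1, 2.8, 3.2]
grasp_force: 1.5
wrist_force: [1.5, 2.0, 3.3]
grasp_force: 1.4
t 11.67 jig [-85.  128.5] tipz 40.5 F [1.5 2.  3.3] open 0.0
wrist_force: [-0.1, 2.4, 1.0]
grasp_force: 0.8
t 12.08 jig [-85.3 115.2] tipz 40.1 F [-0.1  2.4  1. ] open 0.0
```

```bash
python3 -m pendant '[[[0,0,-2,0,0,0,0],[0,0,-4,0,0,0,0],[0,0,-5,0,0,0,0],[0,0,-6,0,0,0,0]]]'|grep -E "force"; python3 j.py; python3 -m pendant '[[[0,0,-1,0,0,0,0],[0,0,-2,0,0,0,0],[0,0,-3,0,0,0,0]]]'|grep -E "force"; python3 j.py
```

```text
wrist_force: [-0.6, 18.1, 2.3]
grasp_force: 9.1
t 12.42 jig [-85.4 111.8] tipz 40.2 F [-0.6 18.1  2.3] open -0.0
wrist_force: [-1.4, 28.9, 3.5]
grasp_force: 14.2
t 12.67 jig [-85.4 110.8] tipz 40.2 F [-1.4 28.9  3.5] open -0.0
```

A hard stop, 29 N. I'll retreat and verify from above.

```bash
python3 -m pendant '[[[0,0,6,0,0,0,0],[0,0,20,0,0,0,0],[0,0,40,-20,0,0,0],[0,0,50,-60,0,0,0],[0,20,60,-90,0,0,0]]]'|grep -E "force"; python3 -m pendant '[[[0,40,5,-20,0,0,0],[0,80,10,-40,0,0,0],[0,115,15,-40,0,0,0],[0,115,15,-40,0,0,0],[0,115,15,-40,0,0,0]]]'|grep -E "force"; python3 - <<'E'
from j import *
b=ctrl.camera('top'); s=ctrl.camera('scene')[180:330,270:470]
for n,im,z in [('top',b,.052)]:
    h=cv2.cvtColor(im,cv2.COLOR_RGB2HSV); rd=cv2.inRange(h,(0,150,80),(8,255,255))|cv2.inRange(h,(172,150,80),(180,255,255)); rd[:, :225]=0;rd[:,405:]=0;rd[:130]=0;rd[290:]=0
    for c in cv2.findContours(rd,0,2)[0]: print(c[:,0].mean(0),toj(ray('top',[c[:,0].mean(0)],z)))
cv2.imwrite('pics/f.png',np.hstack([cv2.resize(b[130:290,225:405],(400,330),interpolation=2),cv2.resize(s,(400,330),interpolation=2)])[:,:,::-1])
E
python3 j.py
```

```text
wrist_force: [0.9, 0.4, 1.0]
grasp_force: 0.0
wrist_force: [1.6, 0.1, 0.5]
grasp_force: 0.0
[279.33333333 208.33333333] [[-87.72140521  92.02492477]]
t 13.6 jig [-219.6  181.4] tipz 170.9 F [-0.1  0.8 -0.8] open 0.0
```

View pics/f.png

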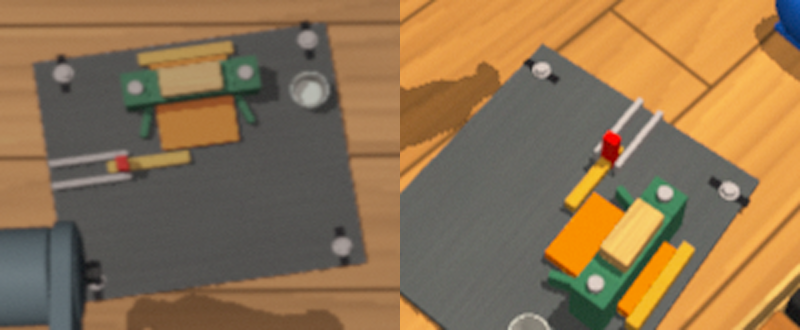

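The lug is at jig (-88,92), so the bolt is fully across behind the plate. The plate is home and the arm is clear.

```bash
python3 -c "
from bench import ctrl
print(ctrl.hand_in())"
```

```text
the job is handed in; nothing more can be done
None
```

The job is handed in at about 13.6 s of the 61 s: the orange plate is home against the brass stop (rear edge measured at -75.5 mm, target -75), the bolt is fully across behind it (lug at y 92 mm, its end position), and I saw nothing else moved.

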